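# Take the orange pressure gauge off its studs

### The job

The orange tyre-pressure gauge is due for calibration: slide it up until its studs sit in the wide ends of the keyholes, take it off the board, and stand it upright in the middle of the black mat, setting it down rather than dropping it. Let go of it there, and leave the green gauge hanging where it is.

Things in the scene. Friction and masses are not known exactly. Their poses are not given: they have to be found in the camera images.
- orange_gauge: Orange box gauge to take down: 48 (x) x 56 (y) x 100 (z), 250-490 g, dial on +x face. Origin: centre of underside; x out of the dial, off the board. Grip across y, from above. Back plate (x -24 to -29, 60 tall, 128 wide): a keyhole in each ear, y = +-46: hole 26 wide, z 5-35, below a slot 9 wide up to z 50. Studs hang in the slot tops: raise 19-35 (27 best), then pull off along +x (16 or more).
- green_gauge: The same gauge in green, hanging on the other pair of studs of the same board, 170 mm beside the orange one (which hangs left and which right changes); origin and axes as for the orange gauge. To be left hanging. Both hang loosely and may lean forward up to 4 degrees.
- board: Fixed upright white board with black wire grid: 12 thick, 340 wide (y), 165 tall, blue foot 14 high (x = -105 to 15). Origin: bench level, under the middle of its front face; x out of that face, away from the robot. 4 studs at y = +-39, +-131, z = 117: shank 6, head 14 diameter, 7.5 to 11.5 off the face. Gauges hang with origins at x = 29, y = +-85, z = 70.
- mat: Fixed black rubber mat with a yellow border line, 160 x 160, lying on the bench to the left or right; top at z = 6. Origin: centre of its underside, at bench height.
Not all that is in view belongs to the job. What is shaped like the orange_gauge but pink is not meant.

How it is judged:
On the way, in this order (a step that is already met when the one before it is completed fails the run):
1. the orange gauge is slid up along its keyholes while still against the board (z of orange_gauge in the frame of board above 0.083 m and x of orange_gauge in the frame of board below 0.042 m).
2. the orange gauge is off its studs, clear in front of them (x of orange_gauge in the frame of board above 0.05 m).
At the end, for the whole second after the job is handed in: The orange gauge stands upright (within 7 degrees), at rest and released, on the mat, the centre of its underside within 40 mm of the mat's centre; any heading will do. The green gauge hangs within 20 mm of where it was (horizontal distance between orange_gauge and mat below 0.04 m and z of orange_gauge in the frame of mat between 0 and 0.012 m and angle between orange_gauge's own z axis and vertical below 0.12 rad and linear speed of orange_gauge below 0.03 m/s and distance of green_gauge from where it was at the start of the episode below 0.02 m); the robot touches nothing.
It fails at once if the orange gauge is dropped: it falls freely, let go more than about 25 mm above what it lands on (linear speed of orange_gauge above 0.7 m/s and contact force between the fingers and orange_gauge below 0.1 N).
It fails at once if the green gauge is shifted by more than 20 mm from its place (distance of green_gauge from where it was at the start of the episode above 0.02 m).
It also fails if it takes over 43 s, if anything falls off the work surface, if the arm or the gripper's body presses on something with over 40 N, if the wrist force passes 120 N, or if a joint passes its speed limit or range.

### The arm

A 6-joint arm with a two-finger parallel gripper is mounted at the origin on the work surface. World frame = base frame: x ahead of the robot, y to its left, z up, the work surface at z = 0. Lengths are in m, angles in rad, forces in N, time in s.
With the tool pointing down it reaches from about 0.35 to 0.775 m from the base axis. Payload 7.3 kg.
Tool frame: the origin (TCP) lies on the centre line of the jaws, within the pads' length; the fingertips stand 17 mm ahead of it and the grasp point (between the pads) lies 2 mm behind it (robot.tip_extent is the distance from the TCP to the fingertips, in m); z points along the fingers, y is the line along which they close (so a half turn about z gives the same grasp; the last joint's range is limited). The gripper opens to 92 mm and grips with 3 to 60 N. Pads are 19 mm wide; open, the fingers measure 130 mm over their backs; the gripper's body (75 mm by 190 mm) begins 47 mm behind the grasp point.
Start: joints at [-1.375, 0.342, 1.524, -0, 1.275, -0.146], TCP at [0.176, -0.495, 0.244] pointing down, gripper open.
Joint ranges: [-2.53, 2.53], [-0.77, 2.02], [0.04, 2.7], [-1, 4.14], [0.28, 2.66], [-3.11, 3.11]. Speed limits (rad/s): [2.57, 2.57, 3.14, 3.14, 3.14, 3.14].

### API

Orientations are given as [roll, pitch, yaw] about the fixed x, y, z axes, in that order (R = Rz(yaw) Ry(pitch) Rx(roll)).
In Python, from cell import robot gives the robot as it stands.
- The arm moves only by the tool step_arm, never from a script. Its argument "motion" is a list of rows, each a list of 2 entries, a list of its own where there are three numbers: the shift along the tool's x, y, z in units of 60 mm (1.0 is 60 mm), then the turn about the tool's z in rad. In form: [[[x, y, z], spin], ...]. A call has 1 to 10 rows; each row is the pose to reach, as a shift and turn from the pose commanded when the call began, along the tool's axes at that moment; what a row does not reach only later rows make up. A row lasts 1/8 s, in which the tool goes at most 62.5 mm and 10.7 degrees, less where a joint would pass 70% of its speed; a pose out of reach is approached as far as the arm can. A call with a gripper value outside its range is refused whole. "hand" is the closure in counts, from 0 (fully open) to 255 (shut), set as the call begins (left out, the last holds). The fingers move at their own pace and stop on an object; "squeeze" is the grip in N (left out, the last holds). Time passes only in rows, so rows that repeat a pose let the fingers close. It gives the time, the measured TCP pose, the force, the opening and the grip force at its end, in the units of the state.
- robot.observe(): the state, without advancing time (a new reading comes with each control period).
- robot.read_camera(name): name is "scene" or "top" or "wrist"; returns a dict with "pixels" (420x560x3 uint8, red, green, blue), "intrinsics" (3x3 intrinsics, pixels), "xyz" and "rotation" of the camera in the world; the wrist camera has in their place "T_tool_cam" (4x4, takes a point from camera to tool coordinates, whose origin is the TCP and whose axes are the flange's). Camera axes: x right, y up, looking along -z (the intrinsics and any distortion apply to the point x, -y, -z); pixel columns grow to the right and rows downward; lengths in m; the calibration is good to about 2 mm. A picture is of the moment at which its call begins: read the wrist's pose just before it. There is no depth.
- robot.hand_in(): hands the job in; it is judged then, once.
The state is a dict: "time": time; "qpos": joint angles; "qvel": joint speeds; "joint_efforts": joint torques, N m; "tool_pos": TCP position; "tool_rot": TCP orientation; "contact_force": force on the tool from outside, world axes, zero at the start; "torque": the same for the moment, N m; "opening": finger opening in m; "grip_force": force on a finger pad.
Only numpy, scipy, OpenCV 4.12 (cv2) and the standard library are available. Lean on these libraries where they do the work, as an engineer would, in place of code of your own. Each camera call takes 0.05 s, during which the arm holds its last target. There are 200 camera calls.

## Working session

There is one attempt and no reset: what is moved stays moved. The work goes in short steps, Python scripts to look and compute and a tool call to move; the robot and the scene stay as the last step left them, time stands still between calls to the robot, and variables do not carry over. Pictures are saved under pics/ and viewed, at most 10 in all, crops included, and the job is handed in when it is done.

Besides the shell and the picture viewer there is one more tool, called as name(argument=value, ...) on one line, values as JSON. step_arm: Moves the arm, as the interface text tells. Its arguments: {"type":"object","properties":{"motion":{"type":"array"},"hand":{"type":"number"},"squeeze":{"type":"number"}},"required":["motion"]}

```bash
mkdir -p pics; cat > h.py <<'E'
import numpy as np, cv2
from cell import robot
def ray(c,u,v):
    p=np.linalg.inv(c["intrinsics"])@np.array([u,v,1.]); d=np.array(c["rotation"])@np.array([p[0],-p[1],-p[2]])
    return np.array(c["xyz"]),d/np.linalg.norm(d)
def onz(c,u,v,z):
    o,d=ray(c,u,v); return o+d*(z-o[2])/d[2]
def proj(c,P):
    q=np.array(c["rotation"]).T@(np.array(P)-c["xyz"]); p=np.array(c["intrinsics"])@np.array([q[0],-q[1],-q[2]]); return p[:2]/p[2]
E
python3 - <<'E'
from h import *
s=robot.observe(); print(s["tool_pos"],s["tool_rot"])
ims=[]
for n in ("scene","top"):
    c=robot.read_camera(n); cv2.imwrite(f"pics/{n}.png",c["pixels"][:,:,::-1]); print(n,c["xyz"],np.round(c["rotation"],3).tolist(),np.round(c["intrinsics"],1).tolist(),[k for k in c])
E
```

```text
[ 0.17592571 -0.49423991  0.24306071] [-3.14008618e+00 -2.52633329e-04  3.41784771e-01]
scene [0.95854051 0.31557646 0.71910342] [0.643, 0.015, 2.181] [[459.0, 0.0, 271.4], [0.0, 459.0, 212.4], [0.0, 0.0, 1.0]] ['pixels', 'intrinsics', 'xyz', 'rotation']
top [ 3.65102377e-01 -1.94726877e-06  8.84218547e-01] [0.194, -0.017, -1.55] [[413.6, 0.0, 276.9], [0.0, 413.6, 210.7], [0.0, 0.0, 1.0]] ['pixels', 'intrinsics', 'xyz', 'rotation']
```

View pics/scene.png

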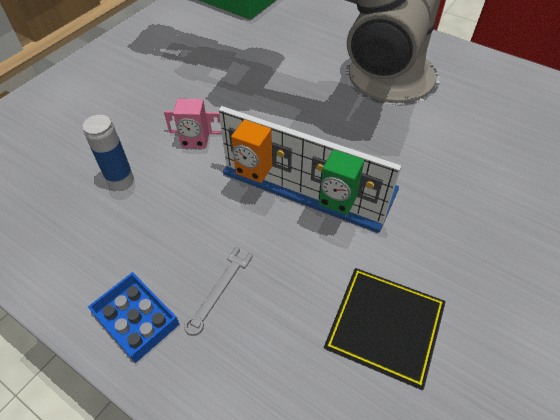

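View pics/top.png

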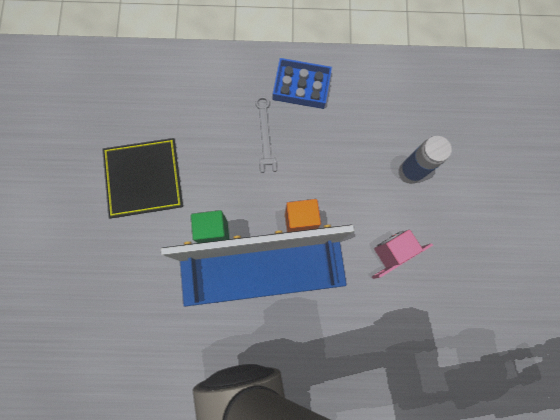

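The scene view shows the orange gauge at (252,150) and the green one at (342,180), both on the board. The pink lookalike stands at (190,125) and the mat is at (388,325). In the top view, orange is at (303,215), green at (209,226), pink at (400,248) and the mat at (143,177). The orange box on the board fits the description, because pink is excluded and green stays. I'll confirm it in a crop while measuring.

```bash
sed -i 's/^from cell.*/from cell import robot\nfrom scipy.spatial.transform import Rotation as Rn/; s/np.array(c\["rotation"\])/Rn.from_euler("xyz",c["rotation"]).as_matrix()/' h.py
cat >> h.py <<'E'
def mask(c,lo,hi):
    hsv=cv2.cvtColor(c["pixels"],cv2.COLOR_RGB2HSV); m=cv2.inRange(hsv,lo,hi)
    n,l,st,ce=cv2.connectedComponentsWithStats(m); 
    k=1+np.argmax(st[1:,4]); return (l==k).astype(np.uint8)
ORANGE=((8,170,110),(20,255,255)); GREEN=((55,120,50),(75,255,255)); 
E
python3 - <<'E'
from h import *
c=robot.read_camera("top")
px=c["pixels"]
for nm,r in (("o",ORANGE),("g",GREEN)):
    m=mask(c,*r); cn=max(cv2.findContours(m,0,1)[0],key=cv2.contourArea)
    q=cv2.approxPolyDP(cn,4,True)[:,0]; print(nm,m.sum()); 
    for p in q: print(p,onz(c,*p,0.17).round(4))
# white board top edge
hsv=cv2.cvtColor(px,cv2.COLOR_RGB2HSV)
w=cv2.inRange(hsv,(0,0,195),(180,25,255)); w[:215]=0; w[265:]=0; w[:,:155]=0; w[:,360:]=0
cn=max(cv2.findContours(w,0,1)[0],key=cv2.contourArea); b=cv2.boxPoints(cv2.minAreaRect(cn)); 
for p in b: print("board",p,onz(c,*p,0.165).round(4))
# mat by yellow line
y=cv2.inRange(hsv,(25,120,120),(35,255,255)); y[:,250:]=0
ys=np.column_stack(np.nonzero(y))[:,::-1].astype(np.float32); b=cv2.boxPoints(cv2.minAreaRect(ys))
for p in b: print("mat",p,onz(c,*p,0.006).round(4))
print("mat centre",onz(c,*b.mean(0),0.006))
s=robot.read_camera("scene")["pixels"][95:235,150:410]
a=cv2.resize(px[190:310,150:440],None,fx=2.7,fy=2.7,interpolation=2); d=cv2.resize(s,None,fx=3,fy=3,interpolation=2)[:, :783]
h=np.zeros((600,800,3),np.uint8); a=cv2.resize(a,(540,223)); d=cv2.resize(d,(690,370)); h[:223,:540]=a; h[225:595,:690]=d
cv2.imwrite("pics/crop.png",h[:,:,::-1])
E
```

```text
o 788
[315 199] [ 0.5286 -0.0761  0.17  ]
[287 203] [ 0.5202 -0.0265  0.17  ]
[290 227] [ 0.4774 -0.0324  0.17  ]
[319 224] [ 0.4839 -0.0832  0.17  ]
g 825
[221 211] [0.503  0.0892 0.17  ]
[192 214] [0.4965 0.1396 0.17  ]
[193 238] [0.4543 0.1353 0.17  ]
[223 236] [0.459  0.0837 0.17  ]
board [161.49884 248.8904 ] [0.4347 0.1896 0.165 ]
board [351.95898 225.66353] [ 0.4831 -0.1421  0.165 ]
board [352.5686  230.66237] [ 0.4742 -0.143   0.165 ]
board [162.10846 253.88924] [0.4261 0.1879 0.165 ]
mat [100.84    149.87997] [0.6662 0.3813 0.006 ]
mat [171.95999 139.71997] [0.694  0.2263 0.006 ]
mat [181.28    204.95999] [0.546  0.1959 0.006 ]
mat [110.16 215.12] [0.5201 0.3465 0.006 ]
mat centre [0.6053817 0.2875395 0.006    ]
```

View pics/crop.png

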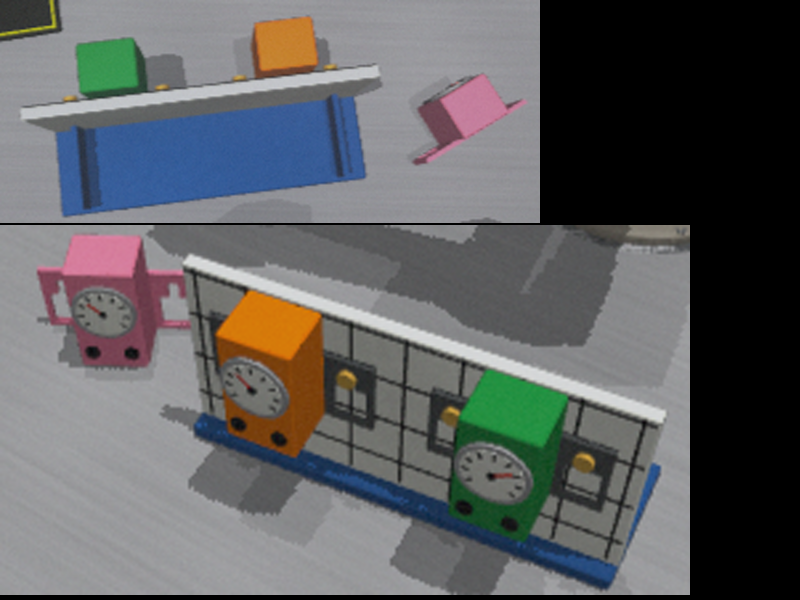

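The crop confirms orange: it hangs on the board's robot-right studs. Pink stands free on the bench behind the board, at the right in the top view. The measured sizes (50 mm gauge top, 0.335 m board, 0.16 m mat) and the predicted hanging spot (0.500, -0.056) all agree. Next I move above it.

step_arm(motion=[[[0.76,-0.51,0],0.02],[[1.51,-1.01,0],0.04],[[2.27,-1.52,0],0.06],[[3.03,-2.03,0],0.08],[[3.79,-2.54,0],0.1],[[4.54,-3.04,0],0.12],[[5.3,-3.55,0],0.14],[[6.06,-4.06,0],0.16],[[6.81,-4.56,0],0.18],[[7.57,-5.07,0],0.197]], hand=0, squeeze=35)

```text
time: 1.45
tool_pos: [0.5028, -0.0542, 0.2437]
tool_rot: [3.141, -0.0, 0.144]
contact_force: [0.3, -1.2, -0.3]
opening: 0.0917
grip_force: 0.0
```

step_arm(motion=[[[0,0,0],0],[[0,0,0],0],[[0,0,0],0]])

```text
time: 1.82
tool_pos: [0.5014, -0.0568, 0.2437]
tool_rot: [3.141, 0.0, 0.143]
contact_force: [-0.2, -0.1, 0.7]
opening: 0.0917
grip_force: 0.0
```

```bash
python3 - <<'E'
from h import *
s=robot.observe(); print(s["tool_pos"],s["tool_rot"],s["contact_force"])
c=robot.read_camera("wrist"); cv2.imwrite("pics/w1.png",c["pixels"][:,:,::-1])
T=np.eye(4);T[:3,:3]=Rn.from_euler("xyz",s["tool_rot"]).as_matrix();T[:3,3]=s["tool_pos"]
M=T@np.array(c["T_tool_cam"]); c["xyz"]=M[:3,3]; c["rotation"]=Rn.from_matrix(M[:3,:3]).as_euler("xyz")
print(c["xyz"],c["rotation"])
m=mask(c,*ORANGE); q=cv2.approxPolyDP(max(cv2.findContours(m,0,1)[0],key=cv2.contourArea),6,True)[:,0]
for p in q: print(p,onz(c,*p,0.17).round(4))
E
```

```text
[ 0.50139879 -0.05677262  0.24368816] [3.14140640e+00 4.06508944e-04 1.43302740e-01] [-0.16550632 -0.12103921  0.66637907]
[ 0.58164136 -0.04451697  0.38408284] [-3.04039310e-01  4.44787121e-04 -1.42839552e+00]
[250 179] [ 0.5306 -0.0287  0.17  ]
[246 247] [ 0.4782 -0.0315  0.17  ]
[316 248] [ 0.4849 -0.0838  0.17  ]
[314 179] [ 0.537  -0.0732  0.17  ]
[294 186] [ 0.53   -0.0601  0.17  ]
```

View pics/w1.png

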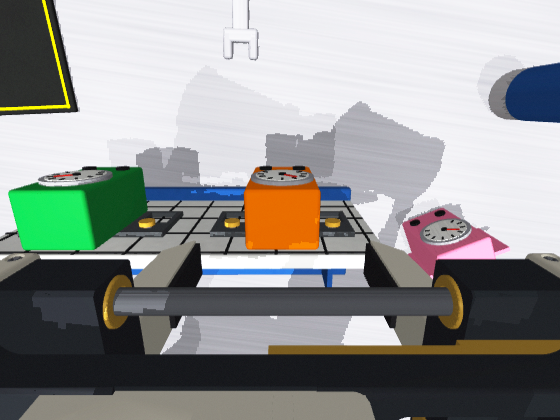

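The wrist view shows the orange gauge centred between the jaws at (282,210), with the green one well clear on the left at (80,210). Next I descend and grip.

step_arm(motion=[[[0.05,-0.03,0.4],0],[[0.05,-0.03,0.8],0],[[0.05,-0.03,1.2],0],[[0.05,-0.03,1.5],0],[[0.05,-0.03,1.76],0],[[0.05,-0.03,1.76],0]])

```text
time: 2.62
tool_pos: [0.5037, -0.0543, 0.1374]
tool_rot: [-3.141, 0.002, 0.143]
contact_force: [-0.2, 0.8, 2.0]
opening: 0.0919
grip_force: 0.0
```

step_arm(motion=[[[0,0,0],0],[[0,0,0],0],[[0,0,0],0],[[0,0,0],0],[[0,0,0],0],[[0,0,0],0],[[0,0,0],0],[[0,0,0],0]], hand=255, squeeze=30)

```text
time: 3.62
tool_pos: [0.5051, -0.0539, 0.1384]
tool_rot: [3.141, -0.001, 0.145]
contact_force: [3.4, -3.2, 2.4]
opening: 0.0558
grip_force: 30.0
```

step_arm(motion=[[[0,0,-0.07],0],[[0,0,-0.15],0],[[0,0,-0.22],0],[[0,0,-0.3],0],[[0,0,-0.38],0],[[0,0,-0.45],0],[[0,0,-0.45],0],[[0,0,-0.45],0]])

```text
time: 4.62
tool_pos: [0.5046, -0.0534, 0.1653]
tool_rot: [-3.141, -0.0, 0.145]
contact_force: [1.7, 0.6, -3.0]
opening: 0.056
grip_force: 30.0
```

```bash
python3 - <<'E'
from h import *
s=robot.observe(); print(s["tool_pos"],s["contact_force"],s["opening"])
c=robot.read_camera("scene"); cv2.imwrite("pics/s2.png",cv2.resize(c["pixels"][80:240,150:410],None,fx=3,fy=3,interpolation=2)[:,:,::-1])
E
```

```text
[ 0.50459394 -0.0534378   0.16532037] [ 1.71740747  0.59520338 -2.96470618] 0.05596890051568215
```

View pics/s2.png

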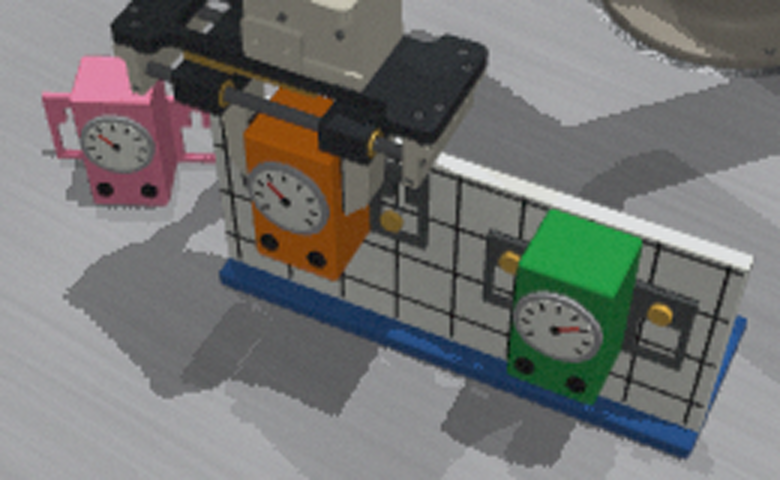

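The gauge has been slid up, and the stud at (392,222) sits in the wide hole. The load is about 3 N, which matches the weight alone. Next I pull it off along tool x.

step_arm(motion=[[[0.1,0,0],0],[[0.2,0,0],0],[[0.35,0,0],0],[[0.5,0,0],0],[[0.7,0,0],0],[[0.9,0,0],0],[[1.1,0,0],0],[[1.1,0,0],0]])

```text
time: 5.68
tool_pos: [0.5708, -0.0439, 0.1649]
tool_rot: [3.141, -0.0, 0.145]
contact_force: [-0.4, -0.6, -4.0]
opening: 0.056
grip_force: 30.0
```

```bash
python3 - <<'E'
from h import *
s=robot.observe(); print(s["tool_pos"],s["tool_rot"],s["contact_force"],s["opening"])
c=robot.read_camera("scene"); cv2.imwrite("pics/s3.png",cv2.resize(c["pixels"][80:260,150:410],None,fx=3,fy=3,interpolation=2)[:,:,::-1])
p=s["tool_pos"]; y=s["tool_rot"][2]; d=np.array([0.6054,0.2875])-p[:2]
print(d, "tool x,y units",(d@[np.cos(y),np.sin(y)])/.06,(d@[np.sin(y),-np.cos(y)])/.06)
E
```

```text
[ 0.57079948 -0.04393306  0.16487666] [ 3.14142117e+00 -1.93102421e-04  1.45231738e-01] [-0.40229041 -0.64363378 -3.97197114] 0.05603787361989896
[0.03460052 0.33143306] tool x,y units 1.3700304537489993 -5.382273648638779
```

View pics/s3.png

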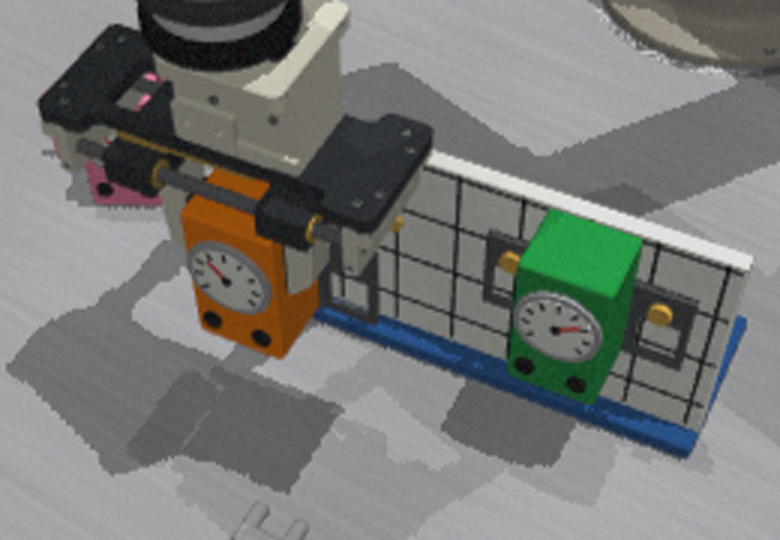

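The gauge is off the studs, upright and held with 4 N hanging, and the green one is undisturbed. Next I carry it over the mat.

step_arm(motion=[[[0.4,0,0],0],[[0.8,-0.3,0],0],[[1.2,-0.9,0],0],[[1.37,-1.6,0],0],[[1.37,-2.4,0],0],[[1.37,-3.2,0],0],[[1.37,-4.0,0],0],[[1.37,-4.7,0],0],[[1.37,-5.2,0],0],[[1.37,-5.38,0],0]])

```text
time: 6.98
tool_pos: [0.6038, 0.2887, 0.1648]
tool_rot: [3.141, 0.001, 0.147]
contact_force: [-0.1, -1.2, -4.8]
opening: 0.0559
grip_force: 30.0
```

step_arm(motion=[[[0,0,0.3],0],[[0,0,0.6],0],[[0,0,0.9],0],[[0,0,1.1],0],[[0,0,1.2],0],[[0,0,1.2],0]])

```text
time: 7.72
tool_pos: [0.6047, 0.2871, 0.0928]
tool_rot: [3.141, 0.0, 0.145]
contact_force: [-1.0, -0.2, -4.3]
opening: 0.0556
grip_force: 30.0
```

```bash
python3 - <<'E'
from h import *
s=robot.observe(); print(s["tool_pos"],s["tool_rot"],s["contact_force"],s["opening"])
c=robot.read_camera("scene"); cv2.imwrite("pics/s4.png",cv2.resize(c["pixels"][150:400,250:510],None,fx=2.4,fy=2.4,interpolation=2)[:,:,::-1])
m=mask(c,*ORANGE); q=cv2.approxPolyDP(max(cv2.findContours(m,0,1)[0],key=cv2.contourArea),4,True)[:,0]
i=q[:,1].argmax(); print(q.tolist())
# lowest front corner, gauge coords (24, +-28, 0): expected with underside at TCP z minus h
y=s["tool_rot"][2]; X=np.array([np.cos(y),np.sin(y),0]);Y=np.array([-np.sin(y),np.cos(y),0]);p=np.array(s["tool_pos"])
for sy in(1,-1):
  for z in (0.02,0.025,0.03): b=p+X*.024+Y*.028*sy; b[2]=z; print(sy,z,proj(c,b).round(1))
E
```

```text
[0.60473851 0.28711049 0.09277522] [3.14141247e+00 4.23586258e-04 1.44701077e-01] [-0.95113654 -0.22671332 -4.27956143] 0.05562362725307055
[[382, 290], [377, 303], [399, 305], [411, 320], [407, 325], [393, 324], [374, 309], [371, 321], [377, 317], [379, 325], [393, 331], [398, 326], [403, 334], [418, 305]]
1 0.02 [401.7 339.4]
1 0.025 [402.4 338.2]
1 0.03 [403.1 337. ]
-1 0.02 [367.7 324.4]
-1 0.025 [368.2 323.2]
-1 0.03 [368.7 321.9]
```

View pics/s4.png

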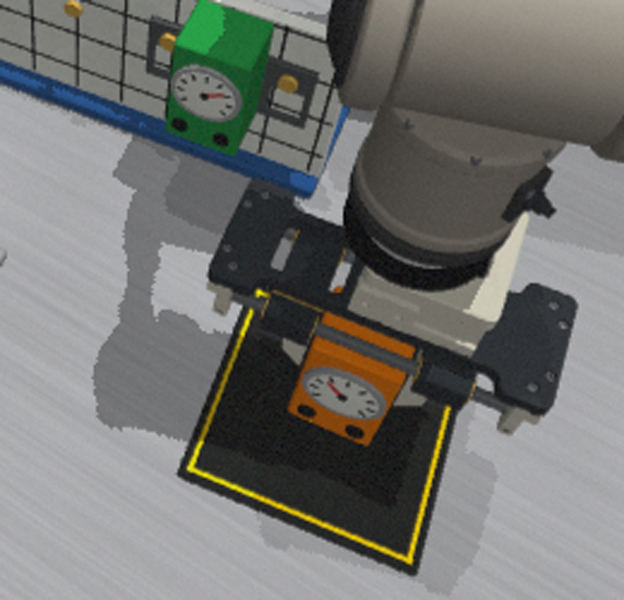

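The gauge hangs over the mat, front foot corner at full-image (403,334), underside about 19 mm above the mat. I lower it slowly.

step_arm(motion=[[[0,0,0.08],0],[[0,0,0.15],0],[[0,0,0.2],0],[[0,0,0.24],0],[[0,0,0.27],0],[[0,0,0.29],0],[[0,0,0.29],0]])

```text
time: 8.65
tool_pos: [0.6047, 0.2872, 0.0756]
tool_rot: [3.142, 0.0, 0.145]
contact_force: [0.5, 0.2, -4.8]
opening: 0.0558
grip_force: 30.0
```

step_arm(motion=[[[0,0,0.015],0],[[0,0,0.03],0],[[0,0,0.03],0]])

```text
time: 9.02
tool_pos: [0.6049, 0.2873, 0.0753]
tool_rot: [-3.142, -0.001, 0.145]
contact_force: [-3.2, -1.5, 5.6]
opening: 0.0557
grip_force: 30.0
```

The load went from -4.8 N to +5.6 N, so the gauge is on the mat. Next I release it and back straight up.

step_arm(motion=[[[0,0,-0.01],0],[[0,0,-0.01],0],[[0,0,-0.01],0],[[0,0,-0.01],0],[[0,0,-0.01],0],[[0,0,-0.01],0],[[0,0,-0.01],0]], hand=0)

```text
time: 9.9
tool_pos: [0.6047, 0.2872, 0.0745]
tool_rot: [3.141, 0.0, 0.145]
contact_force: [-0.3, 0.3, -0.2]
opening: 0.092
grip_force: 0.0
```

step_arm(motion=[[[0,0,-0.3],0],[[0,0,-0.7],0],[[0,0,-1.2],0],[[0,0,-1.8],0],[[0,0,-2.4],0],[[0,0,-2.8],0],[[-0.6,0,-2.8],0],[[-1.2,0,-2.8],0],[[-1.8,0,-2.8],0],[[-1.8,0,-2.8],0]])

```text
time: 11.15
tool_pos: [0.4961, 0.2716, 0.2445]
tool_rot: [-3.141, -0.001, 0.146]
contact_force: [0.4, -0.3, -0.3]
opening: 0.0917
grip_force: 0.0
```

```bash
python3 - <<'E'
from h import *
s=robot.observe(); print(s["tool_pos"],s["contact_force"],s["opening"],s["time"])
c=robot.read_camera("scene"); cv2.imwrite("pics/s5.png",cv2.resize(c["pixels"][100:400,200:500],None,fx=2,fy=2,interpolation=2)[:,:,::-1])
t=robot.read_camera("top"); g=mask(t,*GREEN); cn=max(cv2.findContours(g,0,1)[0],key=cv2.contourArea); print("green",cv2.approxPolyDP(cn,4,True)[:,0].tolist())
m=mask(t,*ORANGE); q=cv2.approxPolyDP(max(cv2.findContours(m,0,1)[0],key=cv2.contourArea),4,True)[:,0]
for p in q: print(p,onz(t,*p,0.106).round(4))
E
```

```text
[0.49611516 0.2716445  0.24446481] [ 0.40634951 -0.29907532 -0.28687661] 0.0916730554365169 11.15
green [[221, 211], [192, 214], [193, 239], [224, 236]]
[139 154] [0.6254 0.2628 0.106 ]
[112 156] [0.6199 0.3149 0.106 ]
[111 162] [0.6076 0.3157 0.106 ]
```

View pics/s5.png

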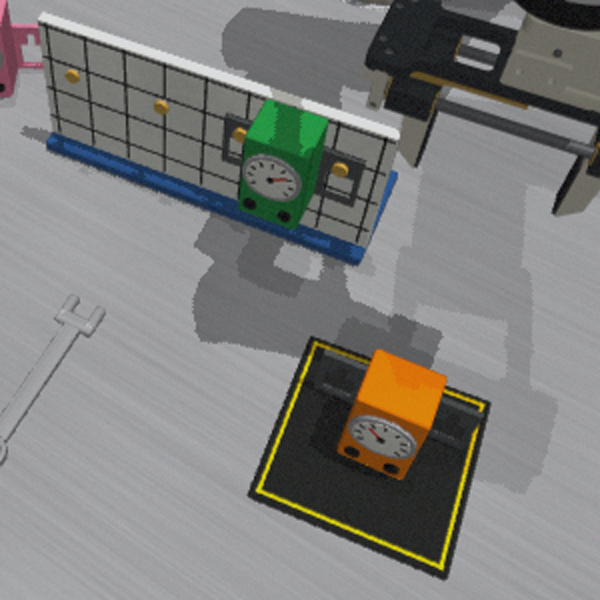

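The orange gauge stands upright on the mat, seen in the crop at (395,415), about 7 mm from the centre. Green is unchanged and the gripper is clear, so I hand in.

```bash
python3 -c "
from cell import robot
print(robot.hand_in())"
```

```text
the job is handed in; nothing more can be done
None
```

The orange gauge is off the board and standing upright on the mat, about 7 mm from its centre and released; the green one hangs where it was, and the job was handed in at about 11 s (no verdict was returned).

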